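# Turn the stock board's leaf to its reorder face

### The arm

A 7-joint arm with a two-finger parallel gripper is mounted at the origin on the work surface. World frame = base frame: x ahead of the robot, y to its left, z up, the work surface at z = 0. Lengths are in m, angles in degrees, forces in N, time in s.
With the tool pointing down it reaches from about 0.425 to 0.875 m from the base axis. Payload 4.7 kg.
Tool frame: the origin (TCP) lies at the very end of the fingers, on their centre line; the grasp point (between the pads) lies 19 mm behind it; z points along the fingers, y is the direction in which the jaws open and shut (so a half turn about z gives the same grasp; the last joint's range is limited). The gripper opens to 87 mm and grips with 3 to 60 N. Pads are 19 mm wide; open, the fingers measure 117 mm over their backs; the gripper's body (75 mm by 190 mm) begins 51 mm behind the grasp point.
Start: joints at [63.948, 18.392, -4.016, 83.108, 1.295, 78.541, -3.26], TCP at [0.294, -0.58, 0.223] pointing down, gripper open.
Joint ranges: [-163.93, 163.93], [-17.29, 119.83], [-79.2, 71.16], [3.27, 140.29], [-89.18, 269.18], [5.43, 117.66], [-154.24, 154.24]. Speed limits (degrees/s): [147.25, 147.25, 180, 180, 180, 180, 180].

### API

Orientations are given as [roll, pitch, yaw] about the fixed x, y, z axes, in that order (R = Rz(yaw) Ry(pitch) Rx(roll)).
In Python, from cell import monitor, read_camera, camera_info, env, look_for gives the robot as it stands.
- The arm moves only by the tool servo_tool, never from a script. Its argument "commands" is one flat list of numbers, 6 for each row, row after row: the shift along the tool's x, y, z in mm, then the turn, a rotation vector about the tool's x, y, z in degrees. A call has 1 to 10 rows; each row shifts and turns the commanded pose from where the row before left it, along the tool's axes as they then stand; what a row does not reach is not made up. A row lasts 1/10 s, in which the tool goes at most 50 mm and 8.59 degrees, less where a joint would pass 70% of its speed; a pose out of reach is approached as far as the arm can. A call is refused whole if a number of a shift passes 50 or a number of a turn 8.59, either way. A call with a gripper value outside its range is refused whole. "jaw" is the finger opening in mm, from 0 to 87, set as the call begins (left out, the last holds). The fingers move at their own pace and stop on an object; "newtons" is the grip in N (left out, the last holds). Time passes only in rows, so rows that do not move let the fingers close. It gives the time, the measured TCP pose, the force and the opening at its end, in the units of the state.
- monitor.get_obs(): the state, without advancing time (a new reading comes with each control period).
- read_camera(name): name is "side" or "top" or "wrist"; returns (picture, depth): 420x560x3 uint8, red, green, blue; 420x560 float32, m along the optical axis (not along the pixel's ray), 0 where there is no reading.
- camera_info(name): a dict with "camera_matrix" (3x3 intrinsics, pixels), "R" (3x3) and "t" (3): a world point X has camera coordinates R X + t; the wrist camera has in their place "T_tool_cam" (4x4, takes a point from camera to tool coordinates, whose origin is the TCP and whose axes are the flange's). Camera axes: x right, y down, z forward; pixel columns grow to the right and rows downward; lengths in m; the calibration is good to about 2 mm. A picture is of the moment at which its call begins: read the wrist's pose just before it. camera_info takes no time and is no camera call.
- env.sign_off(): hands the job in, once; it reports no verdict.
Trained networks look in the newest picture that a camera, given by its name, has taken for a name from the list of things; names that differ only in an ending like _2 or _b are one class to them, and where a whole thing is asked for, a point or a joint stands for the part that bears it (a point fixed in the world has none). Each returns a list of dicts, best first, with "conf" (0 to 1); they miss things now and then, are a little off and sometimes report something else, mostly with a low value. They report only what shows in the picture. A call takes as long as a camera call.
- look_for(camera, label): "box" ([left, top, width, height] in pixels, round what is visible of it).
The state is a dict: "time_s": time; "qpos": joint angles; "joint_velocities": joint speeds; "effort": joint torques, N m; "tool_pos": TCP position; "tool_rot": TCP orientation; "force": force on the tool from outside, world axes, zero at the start; "wrist_torque": the same for the moment, N m; "grip_width": finger opening in m.
Only numpy, scipy, OpenCV 4.12 (cv2) and the standard library are available. Lean on these libraries where they do the work, as an engineer would, in place of code of your own. Each camera call takes 0.05 s, during which the arm holds its last target.

### The job

The last spare has been taken, so set the stock board to reorder: gently push its hinged leaf up by the orange tab, over the spine and down onto the other wing, until it lies fully flat there with the yellow face up. Only push the leaf with the fingers, do not pinch, throw or slam it, and leave the loose spare parts around the board where they are.

Things in the scene. Friction and masses are not known exactly. Their poses are not given: they have to be found in the camera images.
- stand: Stock board fixed to the bench: a shallow V of two grey wings. Origin on the bench below mid-spine; x along the spine, y across it to the left (landing) wing. Each wing: 210 mm along x, 5 mm thick, slopes up outwards at 15 degrees (0.262 rad), ends 165 mm from the spine along the slope. 12 mm legs under the wings at x +-85, y +-110 mm; the outer 40 mm of each wing is free below.
- spine (a point): Middle of the hinge axis of the leaf, 45 mm above the bench; axes as the stand's.
- leaf (a joint): Leaf angle about the spine, rad: 0 flat on the right (-y) wing, green face up; 1.309 upright; 2.618 (stop) flat on the left (+y) wing, yellow face up. Starts flat or up to 0.25 raised on the right wing. Stiff hinge: the leaf stays where it is left; turning it takes 0.05 to 0.45 N m (up to 2.5 N at the tab).
- tab_end (a point): Middle of the end edge of the leaf's orange tab, 195 mm from the spine axis. Leaf: rigid plate 5.2 mm thick, 200 mm along the spine, reaching 165 mm from it; green and yellow faces, a white card on each; 150 g. The tab, centred, is 60 mm wide and overhangs leaf and wing by 30 mm, so it can be reached from below; there it is 5.2 mm thick too.
- sleeve: Bystander: turned steel sleeve standing beyond the far end of the spine, 50 mm diameter, 125 mm tall. Origin at the centre of its underside.
- flange_a: Bystander: loose white plastic flange lying flat beside the board, 72 mm diameter, 30 mm tall. Origin at the centre of its underside.
- flange_b: Bystander: second white plastic flange, the same as the first.
- collar: Bystander: loose steel ring lying flat beside the board, 68 mm outside and 42 mm inside diameter, 20 mm tall. Origin at the centre of its underside.

How it is judged:
By the outcome, as a careful person would: the job done as asked, in the order asked, and still so for the second after the job is handed in, with the robot touching nothing.
It also fails if it takes over 48 s, if anything falls off the work surface, if the arm or the gripper's body presses on something with over 40 N, if the wrist force passes 120 N, or if a joint passes its speed limit or range.

## Working session

There is one attempt and no reset: what is moved stays moved. The work goes in short steps, Python scripts to look and compute and a tool call to move; the robot and the scene stay as the last step left them, time stands still between calls to the robot, and variables do not carry over. Pictures are saved under pics/ and viewed, and the job is handed in when it is done.

Besides the shell and the picture viewer there is one more tool, called after "Call:" as name(argument=value, ...) on one line, values as JSON. servo_tool: Moves the arm, as the interface text tells. Its arguments: {"type":"object","properties":{"commands":{"type":"array","items":{"type":"number"}},"jaw":{"type":"number"},"newtons":{"type":"number"}},"required":["commands"]}

```bash
mkdir -p pics; ls
python3 - <<'E'
from cell import monitor, read_camera, camera_info, env, look_for
import cv2,numpy as np
o=monitor.get_obs(); print({k:np.round(v,3) for k,v in o.items()})
for c in("side","top"):
    p,d=read_camera(c); cv2.imwrite(f"pics/{c}0.png",p[:,:,::-1]); np.savez(f"pics/{c}0.npz",p=p,d=d)
    i=camera_info(c); print(c,{k:np.round(v,4).tolist() for k,v in i.items()})
    for l in ("leaf","tab_end","stand"):
        print(l,look_for(c,l)[:2])
E
```

```text
pics
{'time_s': np.float64(0.0), 'qpos': array([63.949, 18.439, -4.014, 83.173,  1.296, 78.541, -3.26 ]), 'joint_velocities': array([-0.11 ,  0.043, -0.017, -0.024,  0.019, -0.059, -0.091]), 'effort': array([-1.0000e-03, -4.9129e+01, -4.0500e-01, -3.1253e+01, -6.4000e-02,
        4.4000e-02,  0.0000e+00]), 'tool_pos': array([ 0.293, -0.579,  0.221]), 'tool_rot': array([-1.79893e+02,  7.00000e-03,  2.68600e+01]), 'force': array([-0.048,  0.578, -0.868]), 'wrist_torque': array([-0.016, -0.081, -0.063]), 'grip_width': np.float64(0.087)}
side {'camera_matrix': [[411.45, 0.0, 281.8864], [0.0, 411.45, 210.7326], [0.0, 0.0, 1.0]], 'R': [[-0.9937, -0.1101, -0.019], [-0.0601, 0.6695, -0.7404], [0.0943, -0.7346, -0.6719]], 't': [0.5389, 0.0775, 0.8216]}
leaf [{'box': [215.5, 143.7, 101.8, 85.5], 'conf': 0.63}]
tab_end [{'box': [216.2, 143.2, 100.0, 87.7], 'conf': 0.71}]
stand [{'box': [210.6, 146.6, 130.6, 141.1], 'conf': 0.88}, {'box': [302.3, 148.2, 12.1, 30.0], 'conf': 0.63}]
top {'camera_matrix': [[425.8857, 0.0, 278.8408], [0.0, 425.8857, 209.0748], [0.0, 0.0, 1.0]], 'R': [[0.119, -0.9929, 0.0008], [-0.9724, -0.1167, -0.2019], [0.2006, 0.0233, -0.9794]], 't': [-0.0452, 0.5616, 0.8086]}
leaf [{'box': [270.8, 146.4, 107.9, 111.1], 'conf': 0.88}]
tab_end [{'box': [270.9, 148.8, 106.4, 109.3], 'conf': 0.85}]
stand [{'box': [195.6, 145.6, 182.0, 129.4], 'conf': 0.74}, {'box': [376.5, 234.6, 40.0, 36.0], 'conf': 0.51}]
```

View pics/side0.png

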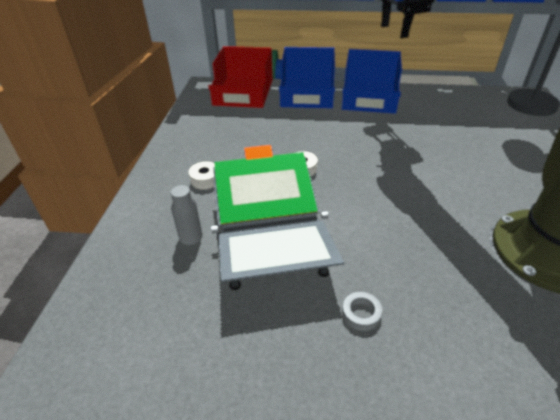

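View pics/top0.png

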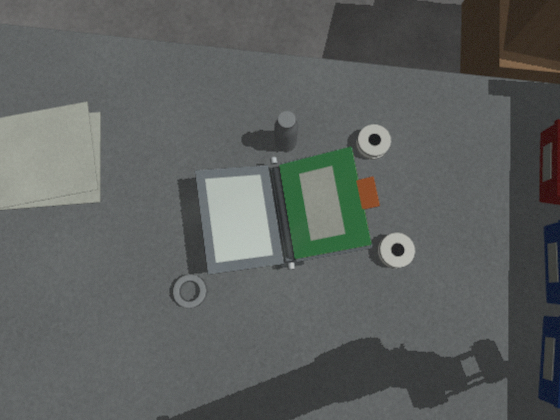

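The pictures show the green leaf on the right wing, slightly raised, with the orange tab at top px (369,193). The flanges are at (374,140) and (397,250), the hinge pins at (275,160) and (291,265), the sleeve at (286,125) and the collar at (189,291). Next I measure these positions.

```bash
cat > h.py <<'E'
import numpy as np,cv2
from cell import monitor, read_camera, camera_info, look_for
def pts(c,d):
    i=camera_info(c);K=np.array(i["camera_matrix"]);R=np.array(i["R"]);t=np.array(i["t"])
    v,u=np.mgrid[:d.shape[0],:d.shape[1]]
    X=np.stack([(u-K[0,2])/K[0,0]*d,(v-K[1,2])/K[1,1]*d,d],-1)
    return (X-t)@R
def masks(p):
    h=cv2.cvtColor(p,cv2.COLOR_RGB2HSV)
    H,S,V=h[...,0],h[...,1],h[...,2]
    return dict(orange=(H<14)&(S>150)&(V>80),green=(H>45)&(H<75)&(S>130),yellow=(H>20)&(H<38)&(S>130))
E
python3 - <<'E'
from h import *
for c in("side","top"):
    z=np.load(f"pics/{c}0.npz");p,d=z["p"],z["d"];P=pts(c,d);m=masks(p)
    box=np.zeros(d.shape,bool)
    box[135:300,180:350]=1
    if c=="top": box[:]=0; box[100:300,180:420]=1
    def w(m): return P[m&box&(d>0)]
    for k in("orange","green"):
        mm=cv2.erode((m[k]&box).astype(np.uint8),np.ones((3,3)))>0
        q=w(mm); ce=q.mean(0); u,s,vt=np.linalg.svd(q-ce); n=vt[2]*np.sign(vt[2,2])
        print(c,k,len(q),ce.round(4),"n",n.round(3),"tilt",np.degrees(np.arccos(n[2])).round(1),"rms",s[2]/len(q)**.5)
        full=w(m[k]); 
        r=cv2.minAreaRect((full[:,:2]*1000).astype(np.float32)); print("  rect",np.round(cv2.boxPoints(r),0).tolist(),"zrange",np.percentile(full[:,2],[2,50,98]).round(3))
    if c=="top":
        for n_,(u,v) in dict(pin1=(275,160),pin2=(291,265),fa=(374,134),fb=(397,242),col=(176,291),sleeve=(286,119),wingNE=(198,172),wingmid=(240,220),wingL=(208,270)).items():
            print(n_,P[v-1:v+2,u-1:u+2].reshape(-1,3).mean(0).round(4))
E
```

```text
<stdin>:10: RuntimeWarning: Mean of empty slice.
  ret = um.true_divide(
Traceback (most recent call last):
IndexError: index 2 is out of bounds for axis 0 with size 0
```

```bash
python3 - <<'E'
from h import *
for c,px in(("side",[(258,153),(225,170)]),("top",[(369,193),(340,240)])):
    z=np.load(f"pics/{c}0.npz");p,d=z["p"],z["d"]
    h=cv2.cvtColor(p,cv2.COLOR_RGB2HSV)
    for u,v in px: print(c,p[v,u],h[v,u],d[v,u])
E
sed -i 's/(S>150)&(V>80)/(S>150)\&(V>60)/' h.py; grep -n orange h.py
```

```text
side [236 124  30] [ 14 223 236] 0.9132787
side [ 37 179  75] [ 68 202 179] 0.8868402
top [139  76  45] [ 10 172 139] 0.8244721
top [ 48 104  60] [ 66 137 104] 0.8298504
11:    return dict(orange=(H<14)&(S>150)&(V>60),green=(H>45)&(H<75)&(S>130),yellow=(H>20)&(H<38)&(S>130))
```

```bash
sed -i 's/(H<14)/(H<19)/; s/(S>130),yellow/(S>100),yellow/' h.py
cat > m.py <<'E'
from h import *
import sys
def fit(c,p,d,keys,box):
    P=pts(c,d);m=masks(p);out={}
    for k in keys:
        mm=cv2.erode((m[k]&box).astype(np.uint8),np.ones((3,3)))>0
        q=P[mm&(d>0)]
        if len(q)<20: print(c,k,len(q));continue
        ce=q.mean(0); u,s,vt=np.linalg.svd(q-ce,full_matrices=False); n=vt[2]*np.sign(vt[2,2])
        print(c,k,len(q),ce.round(4),"n",n.round(3),"tilt",np.degrees(np.arccos(n[2])).round(1),"rms",(s[2]/len(q)**.5).round(4))
        full=P[m[k]&box&(d>0)]
        r=cv2.minAreaRect((full[:,:2]*1000).astype(np.float32)); print("  rect",np.round(cv2.boxPoints(r),0).tolist(),"z",np.percentile(full[:,2],[2,50,98]).round(3))
    return P
E
python3 - <<'E'
from m import *
for c in("side","top"):
    z=np.load(f"pics/{c}0.npz");p,d=z["p"],z["d"]
    box=np.zeros(d.shape,bool)
    if c=="side":box[135:300,180:350]=1
    else: box[100:300,180:420]=1
    P=fit(c,p,d,("orange","green"),box)
    if c=="top":
        for n_,(u,v) in dict(pin1=(275,160),pin2=(291,265),fa=(374,130),fb=(397,239),fa_c=(374,140),fb_c=(397,250),col=(176,291),sleeve=(286,119),wingNE=(200,174),wingmid=(240,220),wingL=(210,268)).items():
            print(n_,P[v-1:v+2,u-1:u+2].reshape(-1,3).mean(0).round(4))
E
```

```text
side orange 214 [ 0.6098 -0.1429  0.1034] n [-0.085  0.276  0.957] tilt 16.8 rms 0.0013
  rect [[577.0, -135.0], [586.0, -166.0], [642.0, -151.0], [634.0, -120.0]] z [0.098 0.103 0.108]
side green 3271 [ 0.5863 -0.0535  0.0728] n [-0.087  0.301  0.95 ] tilt 18.3 rms 0.0013
  rect [[467.0, -16.0], [506.0, -160.0], [703.0, -106.0], [663.0, 38.0]] z [0.049 0.07  0.098]
top orange 393 [ 0.6064 -0.1459  0.1025] n [-0.088  0.304  0.948] tilt 18.5 rms 0.0015
  rect [[574.0, -139.0], [584.0, -170.0], [639.0, -153.0], [630.0, -122.0]] z [0.096 0.103 0.108]
top green 4137 [ 0.5806 -0.0675  0.0753] n [-0.086  0.302  0.949] tilt 18.3 rms 0.0014
  rect [[468.0, -20.0], [509.0, -164.0], [703.0, -109.0], [662.0, 35.0]] z [0.05  0.078 0.098]
pin1 [0.6701 0.0431 0.0436]
pin2 [ 0.4541 -0.0154  0.0506]
fa [ 0.7684 -0.1626  0.0298]
fb [ 0.5352 -0.228   0.0284]
fa_c [ 0.7454 -0.1643  0.0296]
fb_c [ 0.5121 -0.229   0.0302]
col [0.376  0.2111 0.0198]
sleeve [0.73   0.028  0.1236]
wingNE [0.6109 0.1876 0.08  ]
wingmid [0.5302 0.0967 0.063 ]
wingL [0.4276 0.1391 0.0808]
```

Call:
servo_tool(commands=[30, -8, 0, 0, 0, 0, 45, -11, 0, 0, 0, 0, 45, -11, 0, 0, 0, 0, 45, -11, 0, 0, 0, 0, 45, -11, 0, 0, 0, 0, 45, -11, 0, 0, 0, 0, 45, -11, 0, 0, 0, 0, 45, -11, 0, 0, 0, 0, 45, -11, 0, 0, 0, 0, 45, -11, 0, 0, 0, 0], jaw=0, newtons=10)

```text
time_s: 1.4
tool_pos: [0.6346, -0.2867, 0.2227]
tool_rot: [180.0, -0.0, 26.8]
force: [0.8, 0.2, -0.3]
grip_width: 0.0149
```

Call:
servo_tool(commands=[0, 0, 0, 0, 0, -8, 0, 0, 0, 0, 0, -8, 0, 0, 0, 0, 0, -8, 0, 0, 0, 0, 0, -8, 0, 0, 0, 0, 0, -8, 0, 0, 0, 0, 0, -8, 0, 0, 0, 0, 0, -8, 0, 0, 0, 0, 0, -8, 0, 0, 0, 0, 0, -8, 0, 0, 0, 0, 0, -7])

```text
time_s: 2.4
tool_pos: [0.6333, -0.2881, 0.2225]
tool_rot: [-180.0, 0.0, 106.2]
force: [-0.3, -0.5, 0.3]
grip_width: 0.0005
```

Now tilt 45° about tool y.

Call:
servo_tool(commands=[0, 0, 0, 0, 5, 0, 0, 0, 0, 0, 8, 0, 0, 0, 0, 0, 8, 0, 0, 0, 0, 0, 8, 0, 0, 0, 0, 0, 8, 0, 0, 0, 0, 0, 8, 0, 0, 0, 0, 0, 0, 0])

```text
time_s: 3.1
tool_pos: [0.6317, -0.2914, 0.2111]
tool_rot: [-179.1, -45.6, 104.9]
force: [-0.5, -0.6, -3.8]
grip_width: 0.0003
```

Run:
```python
from m import *
from scipy.spatial.transform import Rotation as Ro
o=monitor.get_obs();print(o["tool_pos"],o["tool_rot"],o["qpos"].round(1) if hasattr(o["qpos"],"round") else o["qpos"])
R=Ro.from_euler("xyz",o["tool_rot"],degrees=True).as_matrix();print(R.round(3))
p,d=read_camera("side");cv2.imwrite("pics/s1.png",p[:,:,::-1])
p,d=read_camera("wrist");cv2.imwrite("pics/w1.png",p[:,:,::-1])
```

```text
[ 0.631724   -0.29137167  0.21114482] [-179.11809914  -45.6116658   104.927878  ] [ 47.3  57.2 -31.3  40.6  -9.5 116.9  35. ]
[[-0.18   0.963 -0.199]
 [ 0.676  0.268  0.686]
 [ 0.715 -0.011 -0.699]]
```

View pics/s1.png

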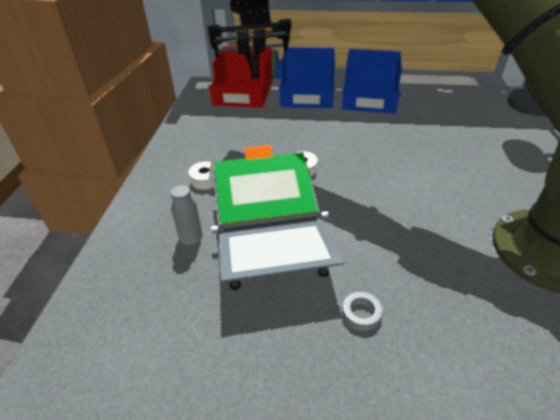

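View pics/w1.png

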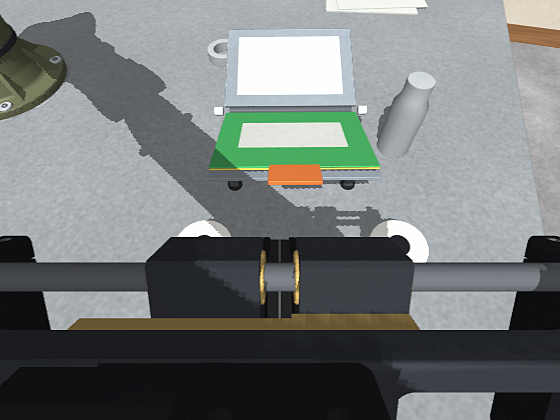

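```bash
cat > plan.py <<'E'
from h import *
from scipy.spatial.transform import Rotation as Ro
yaw=np.radians(15.6); E=np.array([np.cos(yaw),np.sin(yaw),0]);F=np.array([-np.sin(yaw),np.cos(yaw),0]);Z=np.array([0,0,1.])
S=np.array([.5625,.0145,0])
def w2s(p): d=np.array(p)-S; return np.array([d@E,d@F,d[2]])
def s2w(s): return S+s[0]*E+s[1]*F+s[2]*Z
def rot(t):
    t=np.radians(t); z=np.sin(t)*F-np.cos(t)*Z; y=E; x=np.cross(y,z); return np.stack([x,y,z],1)
def state():
    o=monitor.get_obs(); return np.array(o["tool_pos"]),Ro.from_euler("xyz",o["tool_rot"],degrees=True),o
def plan(wps,cur=None):
    """wps: list of (x,y,z,tilt,n)"""
    p,R,o=state(); print("stand pos",w2s(p).round(4),"tilt",np.degrees(np.arccos(-R.as_matrix()[2,2])).round(1),"q",np.round(o["qpos"],1),"F",np.round(o["force"],1),"t",o["time_s"])
    if cur is not None: p,R=s2w(cur[:3]),Ro.from_matrix(rot(cur[3]))
    for x,y,z,t,n in wps:
        q=s2w((x,y,z));Rt=Ro.from_matrix(rot(t)); dr=(R.inv()*Rt).as_rotvec(degrees=True)/n
        dp=(q-p)/n
        for k in range(n):
            print(np.r_[(R.inv().apply(dp)*1000).round(1),dr.round(2)].tolist())
            p=p+dp;R=R*Ro.from_rotvec(dr,degrees=True)
        print("--")
E
python3 - <<'E'
from plan import *
plan([(0,-.305,.211,40,1),(0,-.285,.192,40,1),(0,-.170,.055,40,8)])
E
```

```text
stand pos [-0.0131 -0.3104  0.2202] tilt 45.1 q [ 47.1  56.4 -31.5  40.8  -9.6 116.9  35. ] F [ 0.  -0.2  1.4] t 3.2
[-2.7, 13.1, 10.2, -0.22, -5.07, 0.12]
--
[3.1, 0.0, 27.4, -0.0, -0.0, -0.0]
--
[0.0, -0.0, 22.4, 0.0, -0.0, 0.0]
[0.0, -0.0, 22.4, 0.0, -0.0, 0.0]
[0.0, -0.0, 22.4, 0.0, -0.0, 0.0]
[0.0, -0.0, 22.4, 0.0, -0.0, 0.0]
[0.0, -0.0, 22.4, 0.0, -0.0, 0.0]
[0.0, -0.0, 22.4, 0.0, -0.0, 0.0]
[0.0, -0.0, 22.4, 0.0, -0.0, 0.0]
[0.0, -0.0, 22.4, 0.0, -0.0, 0.0]
--
```

Call:
servo_tool(commands=[-3, 13, 10, 0, -5, 0, 3, 0, 27, 0, 0, 0, 0, 0, 22, 0, 0, 0, 0, 0, 22, 0, 0, 0, 0, 0, 22, 0, 0, 0, 0, 0, 0, 0, 0, 0, 0, 0, 0, 0, 0, 0])

```text
time_s: 3.9
tool_pos: [0.6282, -0.2193, 0.1478]
tool_rot: [179.8, -39.7, 106.1]
force: [-0.1, -0.3, 0.3]
grip_width: 0.0005
```

Run:
```python
from plan import *
plan([(0,-.170,.055,40,5)])
p,d=read_camera("side");cv2.imwrite("pics/s2.png",p[:,:,::-1])
p,d=read_camera("wrist");cv2.imwrite("pics/w2.png",p[:,:,::-1])
```

```text
stand pos [ 0.0004 -0.2429  0.1478] tilt 39.7 q [ 47.7  49.  -31.9  60.6  -7.8 100.2  36.4] F [-0.1 -0.3  0.3] t 3.9
[-0.6, -0.0, 23.6, -0.02, 0.06, 0.08]
[-0.7, -0.0, 23.6, -0.02, 0.06, 0.08]
[-0.7, -0.1, 23.6, -0.02, 0.06, 0.08]
[-0.7, -0.1, 23.6, -0.02, 0.06, 0.08]
[-0.7, -0.1, 23.6, -0.02, 0.06, 0.08]
--
```

View pics/w2.png

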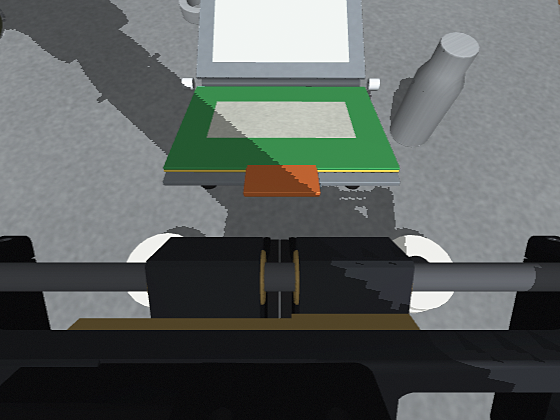

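Call:
servo_tool(commands=[-1, 0, 22, 0, 0, 0, -1, 0, 22, 0, 0, 0, -1, 0, 20, 0, 0, 0, 0, 0, 12, 0, 0, 0, 0, 0, 0, 0, 0, 0])

```text
time_s: 4.5
tool_pos: [0.6145, -0.1744, 0.0836]
tool_rot: [-179.9, -40.0, 105.9]
force: [0.0, -0.3, -0.2]
grip_width: 0.0004
```

Run:
```python
from plan import *
plan([(0,-.170,.055,40,2)])
p,d=read_camera("side");cv2.imwrite("pics/s3.png",cv2.resize(p[80:280,120:400,::-1],None,fx=2.5,fy=2.5))
p,d=read_camera("wrist");cv2.imwrite("pics/w3.png",p[:,:,::-1])
```

```text
stand pos [-0.0007 -0.1959  0.0836] tilt 40.0 q [ 47.8  48.4 -32.4  70.2  -8.   91.4  37.1] F [ 0.  -0.3 -0.2] t 4.5
[0.7, 0.4, 19.3, -0.12, -0.02, 0.11]
[0.7, 0.4, 19.3, -0.12, -0.02, 0.11]
--
```

View pics/s3.png

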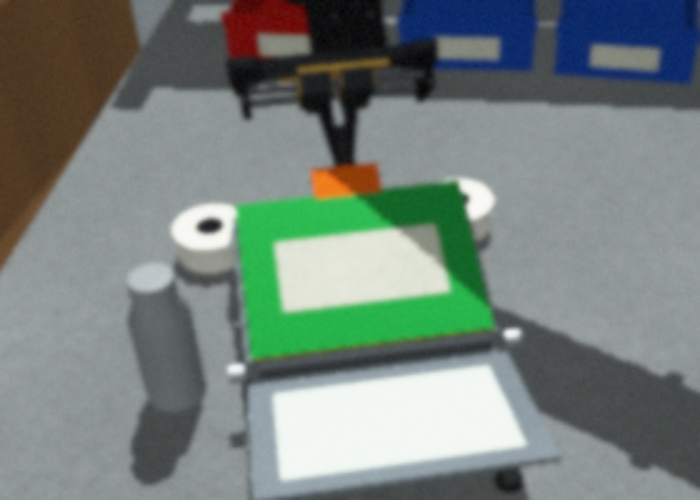

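View pics/w3.png

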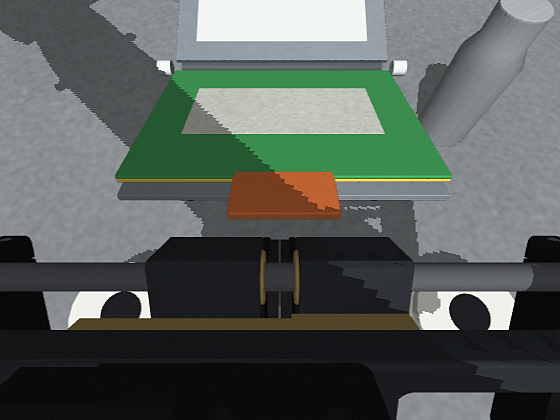

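The fingers (side view, px 343,160) are just behind the tab, and the flanges are clear. I slide under the tab.

Call:
servo_tool(commands=[0, 0, 13, 0, 0, 0, 0, 0, 13, 0, 0, 0, 0, 0, 12, 0, 0, 0, 0, 0, 0, 0, 0, 0])

```text
time_s: 5.0
tool_pos: [0.6067, -0.1494, 0.0531]
tool_rot: [-179.8, -40.2, 105.9]
force: [0.5, 0.2, -0.5]
grip_width: 0.0006
```

Run:
```python
from plan import *
# arc: TCP stays below/behind contact
plan([(0,-.170,.095,40,4)])
```

```text
stand pos [-0.0015 -0.1697  0.0531] tilt 40.2 q [ 47.6  48.4 -32.6  74.5  -8.   87.2  37.3] F [ 0.5  0.2 -0.5] t 5.0
[6.7, 0.4, -8.0, -0.09, -0.04, 0.05]
[6.7, 0.4, -8.0, -0.09, -0.04, 0.05]
[6.7, 0.4, -8.0, -0.09, -0.04, 0.05]
[6.7, 0.4, -8.1, -0.09, -0.04, 0.05]
--
```

```bash
cat > arc.py <<'E'
from plan import *
T=np.radians(40);X=np.array([np.cos(T),np.sin(T)]);ZT=np.array([np.sin(T),-np.cos(T)])
H=.0095
def tcp(a,s=.015):
    a=np.radians(a);u=np.array([-np.cos(a),np.sin(a)]);t=np.array([np.sin(a),np.cos(a)]);O=np.array([0,.045])
    if a<np.radians(50): return O+.195*u-.0026*t-H*X+s*ZT
    c=np.clip((np.degrees(a)-125)/10,0,1)*2-1   # blend corner
    return O+(.195-s)*u-.0026*t+c*H*X
def rows(a0,a1,n=10):
    p,R,o=state();s=w2s(p);cur=s[1:]
    print("stand",s.round(4),"rot",np.round(o["tool_rot"],1),"F",np.round(o["force"],1),"t",o["time_s"],"nominal",tcp(a0).round(4))
    prev=cur
    for a in np.linspace(a0,a1,n+1)[1:]:
        q=tcp(a);d=(q-prev)*1000;print(round(a,1),[round(d@X,1),0,round(d@ZT,1)],q.round(4));prev=q
E
python3 - <<'E'
from arc import *
rows(8,30,10)
E
```

```text
stand [-0.0015 -0.1697  0.0531] rot [-179.8  -40.2  105.9] F [ 0.5  0.2 -0.5] t 5.0 nominal [-0.1911  0.052 ]
10.2 [np.float64(-11.5), 0, np.float64(-17.8)] [-0.19    0.0594]
12.4 [np.float64(5.8), 0, np.float64(-4.8)] [-0.1886  0.0667]
14.6 [np.float64(6.0), 0, np.float64(-4.5)] [-0.187  0.074]
16.8 [np.float64(6.1), 0, np.float64(-4.3)] [-0.1851  0.0813]
19.0 [np.float64(6.3), 0, np.float64(-4.1)] [-0.1829  0.0884]
21.2 [np.float64(6.4), 0, np.float64(-3.8)] [-0.1804  0.0955]
23.4 [np.float64(6.6), 0, np.float64(-3.6)] [-0.1776  0.1025]
25.6 [np.float64(6.7), 0, np.float64(-3.3)] [-0.1746  0.1093]
27.8 [np.float64(6.8), 0, np.float64(-3.1)] [-0.1713  0.116 ]
30.0 [np.float64(6.9), 0, np.float64(-2.8)] [-0.1678  0.1227]
```

Call:
servo_tool(commands=[0, 0, -14, 0, 0, 0, 0, 0, -13, 0, 0, 0, 6, 0, -4, 0, 0, 0, 6, 0, -4, 0, 0, 0, 6, 0, -4, 0, 0, 0, 7, 0, -4, 0, 0, 0, 7, 0, -3, 0, 0, 0, 7, 0, -3, 0, 0, 0])

```text
time_s: 5.8
tool_pos: [0.6086, -0.1534, 0.118]
tool_rot: [180.0, -39.9, 105.8]
force: [1.8, -3.5, -0.4]
grip_width: 0.0002
```

Run:
```python
from arc import *
rows(28,50,10)
p,d=read_camera("side");cv2.imwrite("pics/s4.png",cv2.resize(p[80:280,120:400,::-1],None,fx=2.5,fy=2.5))
```

```text
stand [-0.0007 -0.1741  0.118 ] rot [180.  -39.9 105.8] F [ 1.8 -3.5 -0.4] t 5.8 nominal [-0.171   0.1167]
30.2 [np.float64(8.4), 0, np.float64(0.3)] [-0.1675  0.1232]
32.4 [np.float64(7.1), 0, np.float64(-2.5)] [-0.1637  0.1297]
34.6 [np.float64(7.2), 0, np.float64(-2.2)] [-0.1596  0.136 ]
36.8 [np.float64(7.2), 0, np.float64(-1.9)] [-0.1553  0.1421]
39.0 [np.float64(7.3), 0, np.float64(-1.7)] [-0.1508  0.1481]
41.2 [np.float64(7.4), 0, np.float64(-1.4)] [-0.1461  0.1539]
43.4 [np.float64(7.4), 0, np.float64(-1.1)] [-0.1411  0.1595]
45.6 [np.float64(7.4), 0, np.float64(-0.8)] [-0.1359  0.1649]
47.8 [np.float64(7.5), 0, np.float64(-0.5)] [-0.1305  0.1701]
50.0 [np.float64(7.5), 0, np.float64(-0.2)] [-0.125   0.1751]
```

View pics/s4.png

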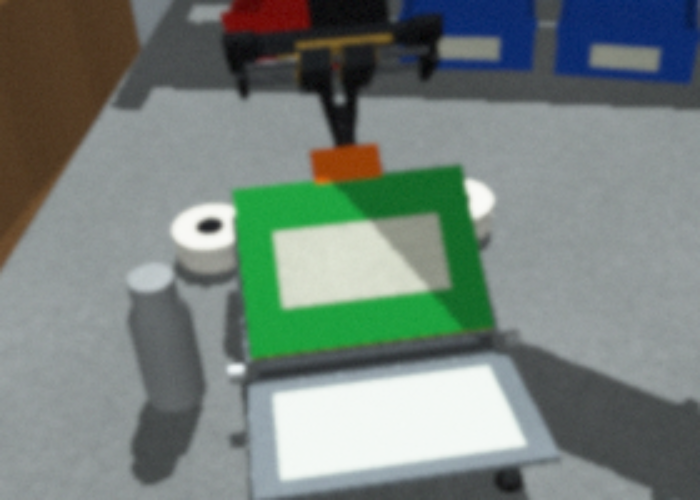

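The leaf is lifting: the tab has risen to (345,160) and the force is about 4 N. I continue along the arc.

Call:
servo_tool(commands=[8, 0, 0, 0, 0, 0, 7, 0, -2, 0, 0, 0, 7, 0, -2, 0, 0, 0, 7, 0, -2, 0, 0, 0, 7, 0, -2, 0, 0, 0, 7, 0, -1, 0, 0, 0, 8, 0, -1, 0, 0, 0, 7, 0, -1, 0, 0, 0, 8, 0, -1, 0, 0, 0, 7, 0, 0, 0, 0, 0])

```text
time_s: 6.85
tool_pos: [0.5954, -0.1061, 0.1741]
tool_rot: [180.0, -40.0, 105.9]
force: [-0.5, -1.7, -0.5]
grip_width: 0.0005
```

Run:
```python
from arc import *
rows(50,72,10)
```

```text
stand [-0.0008 -0.125   0.1741] rot [180.  -40.  105.9] F [-0.5 -1.7 -0.5] t 6.85 nominal [-0.125   0.1751]
52.2 [np.float64(7.6), 0, np.float64(-0.7)] [-0.1197  0.1795]
54.4 [np.float64(6.9), 0, np.float64(0.3)] [-0.1142  0.1837]
56.6 [np.float64(6.9), 0, np.float64(0.6)] [-0.1085  0.1877]
58.8 [np.float64(6.9), 0, np.float64(0.8)] [-0.1027  0.1915]
61.0 [np.float64(6.8), 0, np.float64(1.1)] [-0.0968  0.1951]
63.2 [np.float64(6.8), 0, np.float64(1.4)] [-0.0908  0.1984]
65.4 [np.float64(6.7), 0, np.float64(1.6)] [-0.0846  0.2015]
67.6 [np.float64(6.7), 0, np.float64(1.9)] [-0.0783  0.2043]
69.8 [np.float64(6.6), 0, np.float64(2.1)] [-0.0719  0.2069]
72.0 [np.float64(6.5), 0, np.float64(2.4)] [-0.0654  0.2093]
```

Call:
servo_tool(commands=[7, 0, 0, 0, 0, 0, 7, 0, 0, 0, 0, 0, 7, 0, 1, 0, 0, 0, 7, 0, 1, 0, 0, 0, 7, 0, 1, 0, 0, 0, 7, 0, 1, 0, 0, 0, 7, 0, 2, 0, 0, 0, 7, 0, 2, 0, 0, 0, 7, 0, 2, 0, 0, 0, 6, 0, 2, 0, 0, 0])

```text
time_s: 7.85
tool_pos: [0.5787, -0.0478, 0.2089]
tool_rot: [180.0, -40.0, 105.9]
force: [0.8, -1.0, -0.8]
grip_width: 0.0002
```

Run:
```python
from arc import *
rows(72,94,10)
p,d=read_camera("side");cv2.imwrite("pics/s5.png",cv2.resize(p[40:280,120:400,::-1],None,fx=2.5,fy=2.5))
```

```text
stand [-0.0011 -0.0643  0.2089] rot [180.  -40.  105.9] F [ 0.8 -1.  -0.8] t 7.85 nominal [-0.0654  0.2093]
74.2 [np.float64(5.9), 0, np.float64(1.7)] [-0.0588  0.2114]
76.4 [np.float64(6.3), 0, np.float64(2.9)] [-0.0521  0.2132]
78.6 [np.float64(6.2), 0, np.float64(3.1)] [-0.0454  0.2148]
80.8 [np.float64(6.1), 0, np.float64(3.3)] [-0.0386  0.2162]
83.0 [np.float64(5.9), 0, np.float64(3.6)] [-0.0318  0.2172]
85.2 [np.float64(5.8), 0, np.float64(3.8)] [-0.0249  0.218 ]
87.4 [np.float64(5.6), 0, np.float64(4.0)] [-0.018   0.2186]
89.6 [np.float64(5.5), 0, np.float64(4.2)] [-0.0111  0.2189]
91.8 [np.float64(5.3), 0, np.float64(4.4)] [-0.0042  0.2189]
94.0 [np.float64(5.1), 0, np.float64(4.6)] [0.0027 0.2186]
```

View pics/s5.png

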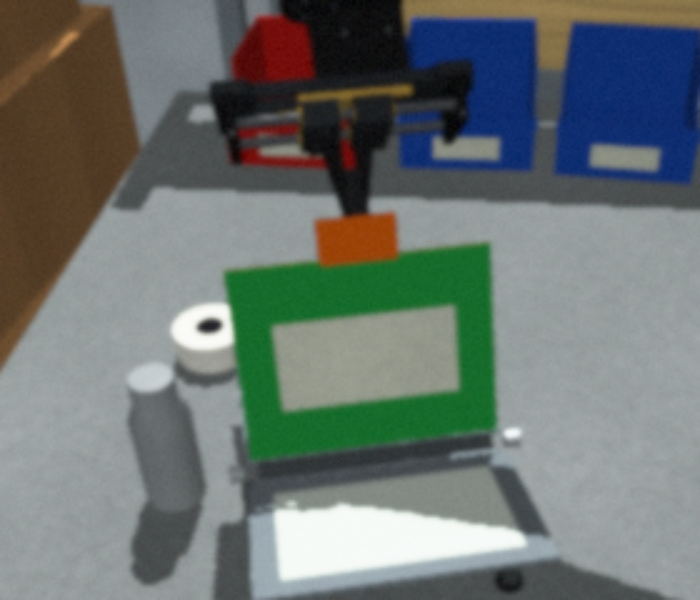

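The leaf is up at about 70°, with the finger behind the tab at (355,210). Continue.

Call:
servo_tool(commands=[6, 0, 2, 0, 0, 0, 6, 0, 3, 0, 0, 0, 6, 0, 3, 0, 0, 0, 6, 0, 3, 0, 0, 0, 6, 0, 4, 0, 0, 0, 6, 0, 4, 0, 0, 0, 6, 0, 4, 0, 0, 0, 5, 0, 4, 0, 0, 0, 5, 0, 4, 0, 0, 0, 5, 0, 5, 0, 0, 0])

```text
time_s: 8.9
tool_pos: [0.5605, 0.0162, 0.2178]
tool_rot: [180.0, -40.0, 105.9]
force: [0.6, -2.2, 1.5]
grip_width: 0.0004
```

Run:
```python
from arc import *
rows(94,116,10)
rows(116,134,10)
```

```text
stand [-0.0014  0.0022  0.2178] rot [180.  -40.  105.9] F [ 0.6 -2.2  1.5] t 8.9 nominal [0.0027 0.2186]
96.2 [np.float64(5.8), 0, np.float64(4.5)] [0.0096 0.2181]
98.4 [np.float64(4.8), 0, np.float64(5.0)] [0.0164 0.2173]
100.6 [np.float64(4.6), 0, np.float64(5.2)] [0.0233 0.2163]
102.8 [np.float64(4.4), 0, np.float64(5.4)] [0.0301 0.215 ]
105.0 [np.float64(4.2), 0, np.float64(5.5)] [0.0368 0.2134]
107.2 [np.float64(3.9), 0, np.float64(5.7)] [0.0435 0.2116]
109.4 [np.float64(3.7), 0, np.float64(5.8)] [0.0501 0.2095]
111.6 [np.float64(3.5), 0, np.float64(6.0)] [0.0566 0.2072]
113.8 [np.float64(3.3), 0, np.float64(6.1)] [0.063  0.2046]
116.0 [np.float64(3.0), 0, np.float64(6.2)] [0.0693 0.2018]
stand [-0.0014  0.0022  0.2178] rot [180.  -40.  105.9] F [ 0.6 -2.2  1.5] t 8.9 nominal [0.0693 0.2018]
117.8 [np.float64(43.4), 0, np.float64(60.6)] [0.0744 0.1993]
119.6 [np.float64(2.1), 0, np.float64(5.2)] [0.0794 0.1967]
121.4 [np.float64(2.0), 0, np.float64(5.3)] [0.0843 0.1939]
123.2 [np.float64(1.8), 0, np.float64(5.4)] [0.0891 0.1909]
125.0 [np.float64(1.6), 0, np.float64(5.4)] [0.0938 0.1878]
126.8 [np.float64(4.9), 0, np.float64(5.5)] [0.1011 0.1868]
128.6 [np.float64(4.7), 0, np.float64(5.5)] [0.1082 0.1856]
130.4 [np.float64(4.5), 0, np.float64(5.5)] [0.1153 0.1843]
132.2 [np.float64(4.4), 0, np.float64(5.6)] [0.1222 0.1828]
134.0 [np.float64(4.2), 0, np.float64(5.6)] [0.129  0.1812]
```

Call:
servo_tool(commands=[5, 0, 5, 0, 0, 0, 5, 0, 5, 0, 0, 0, 5, 0, 5, 0, 0, 0, 4, 0, 5, 0, 0, 0, 4, 0, 6, 0, 0, 0, 4, 0, 6, 0, 0, 0, 4, 0, 6, 0, 0, 0, 4, 0, 6, 0, 0, 0, 3, 0, 6, 0, 0, 0, 3, 0, 6, 0, 0, 0])

```text
time_s: 9.9
tool_pos: [0.542, 0.0811, 0.2009]
tool_rot: [-180.0, -40.0, 105.9]
force: [0.7, -1.0, -0.0]
grip_width: 0.0006
```

Run:
```python
from arc import *
rows(116,136,10)
p,d=read_camera("side");cv2.imwrite("pics/s6.png",cv2.resize(p[40:280,120:400,::-1],None,fx=2.5,fy=2.5))
```

```text
stand [-0.0018  0.0697  0.2009] rot [-180.   -40.   105.9] F [ 0.7 -1.  -0. ] t 9.9 nominal [0.0693 0.2018]
118.0 [np.float64(2.8), 0, np.float64(4.8)] [0.0749 0.199 ]
120.0 [np.float64(2.3), 0, np.float64(5.8)] [0.0805 0.1961]
122.0 [np.float64(2.1), 0, np.float64(5.9)] [0.0859 0.1929]
124.0 [np.float64(1.9), 0, np.float64(6.0)] [0.0912 0.1896]
126.0 [np.float64(3.6), 0, np.float64(6.0)] [0.0979 0.1873]
128.0 [np.float64(5.3), 0, np.float64(6.1)] [0.1059 0.186 ]
130.0 [np.float64(5.1), 0, np.float64(6.2)] [0.1137 0.1846]
132.0 [np.float64(4.9), 0, np.float64(6.2)] [0.1214 0.1829]
134.0 [np.float64(4.7), 0, np.float64(6.2)] [0.129  0.1812]
136.0 [np.float64(2.5), 0, np.float64(6.3)] [0.135 0.178]
```

View pics/s6.png

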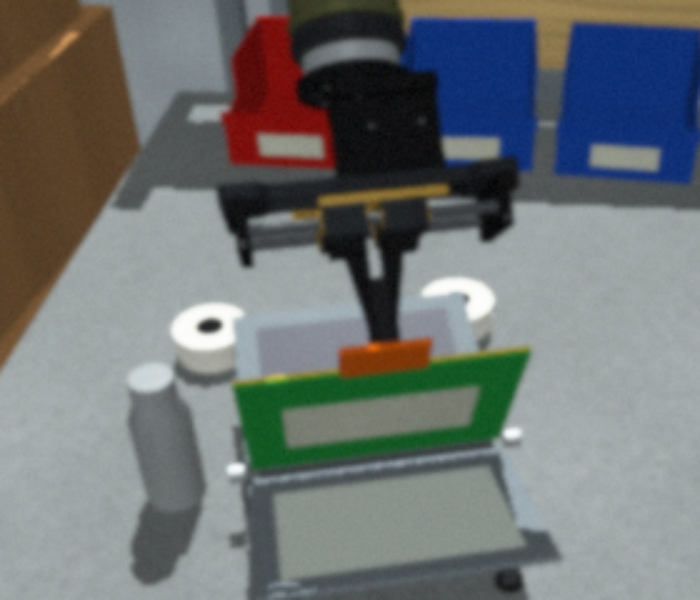

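Call:
servo_tool(commands=[3, 0, 5, 0, 0, 0, 2, 0, 6, 0, 0, 0, 2, 0, 6, 0, 0, 0, 2, 0, 6, 0, 0, 0, 4, 0, 6, 0, 0, 0, 5, 0, 6, 0, 0, 0, 5, 0, 6, 0, 0, 0, 5, 0, 6, 0, 0, 0, 4, 0, 6, 0, 0, 0, 2, 0, 6, 0, 0, 0])

```text
time_s: 10.95
tool_pos: [0.5246, 0.1429, 0.1778]
tool_rot: [180.0, -40.0, 105.9]
force: [1.3, -1.4, 1.3]
grip_width: 0.0006
```

Run:
```python
from arc import *
rows(136,152,10)
rows(152,165,10)
```

```text
stand [-0.002   0.1339  0.1778] rot [180.  -40.  105.9] F [ 1.3 -1.4  1.3] t 10.95 nominal [0.135 0.178]
137.6 [np.float64(1.3), 0, np.float64(5.6)] [0.1384 0.1744]
139.2 [np.float64(0.2), 0, np.float64(5.0)] [0.1418 0.1707]
140.8 [np.float64(0.1), 0, np.float64(5.0)] [0.1451 0.1669]
142.4 [np.float64(-0.1), 0, np.float64(5.0)] [0.1483 0.163 ]
144.0 [np.float64(-0.2), 0, np.float64(5.0)] [0.1514 0.159 ]
145.6 [np.float64(-0.3), 0, np.float64(5.0)] [0.1543 0.1549]
147.2 [np.float64(-0.5), 0, np.float64(5.0)] [0.1572 0.1508]
148.8 [np.float64(-0.6), 0, np.float64(5.0)] [0.1599 0.1466]
150.4 [np.float64(-0.8), 0, np.float64(5.0)] [0.1625 0.1423]
152.0 [np.float64(-0.9), 0, np.float64(4.9)] [0.165  0.1379]
stand [-0.002   0.1339  0.1778] rot [180.  -40.  105.9] F [ 1.3 -1.4  1.3] t 10.95 nominal [0.165  0.1379]
153.3 [np.float64(-2.7), 0, np.float64(54.6)] [0.1669 0.1343]
154.6 [np.float64(-0.9), 0, np.float64(4.0)] [0.1688 0.1307]
155.9 [np.float64(-1.0), 0, np.float64(4.0)] [0.1705 0.127 ]
157.2 [np.float64(-1.1), 0, np.float64(3.9)] [0.1722 0.1233]
158.5 [np.float64(-1.2), 0, np.float64(3.9)] [0.1738 0.1195]
159.8 [np.float64(-1.3), 0, np.float64(3.9)] [0.1753 0.1157]
161.1 [np.float64(-1.4), 0, np.float64(3.8)] [0.1767 0.1119]
162.4 [np.float64(-1.5), 0, np.float64(3.8)] [0.1781 0.108 ]
163.7 [np.float64(-1.5), 0, np.float64(3.8)] [0.1793 0.1041]
165.0 [np.float64(-1.6), 0, np.float64(3.7)] [0.1805 0.1002]
```

Call:
servo_tool(commands=[1, 0, 5, 0, 0, 0, 0, 0, 5, 0, 0, 0, 0, 0, 5, 0, 0, 0, 0, 0, 5, 0, 0, 0, 0, 0, 5, 0, 0, 0, 0, 0, 5, 0, 0, 0, -1, 0, 5, 0, 0, 0, -1, 0, 5, 0, 0, 0, -1, 0, 5, 0, 0, 0, -1, 0, 5, 0, 0, 0])

```text
time_s: 11.95
tool_pos: [0.5165, 0.1711, 0.1372]
tool_rot: [-180.0, -40.0, 105.9]
force: [-1.2, 0.4, 0.7]
grip_width: 0.0005
```

Run:
```python
from arc import *
rows(152,161,10)
p,d=read_camera("side");cv2.imwrite("pics/s7.png",cv2.resize(p[40:280,120:400,::-1],None,fx=2.5,fy=2.5))
```

```text
stand [-0.0022  0.1632  0.1372] rot [-180.   -40.   105.9] F [-1.2  0.4  0.7] t 11.95 nominal [0.165  0.1379]
152.9 [np.float64(1.3), 0, np.float64(3.4)] [0.1663 0.1354]
153.8 [np.float64(-0.6), 0, np.float64(2.8)] [0.1676 0.1329]
154.7 [np.float64(-0.7), 0, np.float64(2.8)] [0.1689 0.1304]
155.6 [np.float64(-0.7), 0, np.float64(2.7)] [0.1701 0.1278]
156.5 [np.float64(-0.7), 0, np.float64(2.7)] [0.1713 0.1253]
157.4 [np.float64(-0.8), 0, np.float64(2.7)] [0.1725 0.1227]
158.3 [np.float64(-0.8), 0, np.float64(2.7)] [0.1736 0.1201]
159.2 [np.float64(-0.9), 0, np.float64(2.7)] [0.1746 0.1175]
160.1 [np.float64(-0.9), 0, np.float64(2.7)] [0.1756 0.1148]
161.0 [np.float64(-1.0), 0, np.float64(2.7)] [0.1766 0.1122]
```

View pics/s7.png

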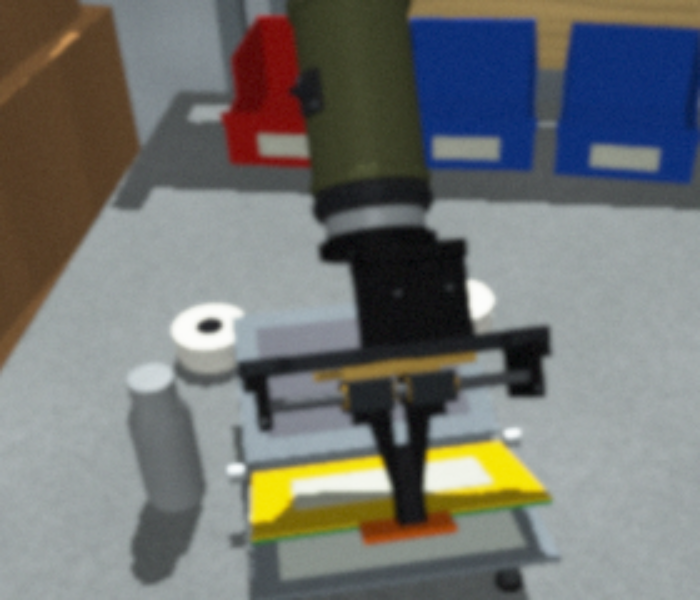

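Call:
servo_tool(commands=[0, 0, 3, 0, 0, 0, 0, 0, 3, 0, 0, 0, 0, 0, 3, 0, 0, 0, -1, 0, 3, 0, 0, 0, -1, 0, 3, 0, 0, 0, -1, 0, 3, 0, 0, 0, -1, 0, 3, 0, 0, 0, -1, 0, 3, 0, 0, 0, -1, 0, 3, 0, 0, 0])

```text
time_s: 12.9
tool_pos: [0.513, 0.1833, 0.1128]
tool_rot: [-180.0, -40.0, 105.9]
force: [0.6, 0.9, 1.0]
grip_width: 0.0009
```

Call:
servo_tool(commands=[-1, 0, 2, 0, 0, 0, -1, 0, 2, 0, 0, 0, -1, 0, 2, 0, 0, 0, -1, 0, 2, 0, 0, 0])

```text
time_s: 13.3
tool_pos: [0.5124, 0.1851, 0.1042]
tool_rot: [-180.0, -40.0, 105.9]
force: [0.4, 0.6, 0.9]
grip_width: 0.0006
```

Run:
```python
from arc import *
rows(163,167,4)
```

```text
stand [-0.0023  0.1778  0.1042] rot [-180.   -40.   105.9] F [0.4 0.6 0.9] t 13.3 nominal [0.1787 0.1062]
164.0 [np.float64(0.8), 0, np.float64(1.9)] [0.1796 0.1032]
165.0 [np.float64(-1.3), 0, np.float64(2.9)] [0.1805 0.1002]
166.0 [np.float64(-1.3), 0, np.float64(2.9)] [0.1813 0.0972]
167.0 [np.float64(-1.4), 0, np.float64(2.8)] [0.1821 0.0941]
```

Call:
servo_tool(commands=[-0.7, 0, 1, 0, 0, 0, -0.7, 0, 1, 0, 0, 0, -0.7, 0, 1, 0, 0, 0, -0.7, 0, 1, 0, 0, 0])

```text
time_s: 13.7
tool_pos: [0.5124, 0.1855, 0.0994]
tool_rot: [180.0, -40.0, 105.9]
force: [0.2, 0.2, 1.8]
grip_width: 0.0002
```

Call:
servo_tool(commands=[-0.7, 0, 0.8, 0, 0, 0, -0.7, 0, 0.8, 0, 0, 0, 0, 0, 0, 0, 0, 0])

```text
time_s: 14.0
tool_pos: [0.5125, 0.1858, 0.0988]
tool_rot: [-180.0, -40.1, 105.9]
force: [-2.1, -2.0, 9.2]
grip_width: 0.0003
```

The force rose to about 9 N with z holding at 0.099, so the leaf is against its stop. I back off along the tool axis and look.

Call:
servo_tool(commands=[1, 0, -5, 0, 0, 0, 0, 0, -20, 0, 0, 0, 0, 0, -40, 0, 0, 0, 0, 0, -45, 0, 0, 0, 0, 0, -45, 0, 0, 0, -25, 0, -25, 0, 0, 0, -35, 0, -10, 0, 0, 0, -40, 0, 0, 0, 0, 0, -40, 0, 0, 0, 0, 0, 0, 0, 0, 0, 0, 0])

```text
time_s: 15.0
tool_pos: [0.574, -0.041, 0.148]
tool_rot: [-179.5, -39.9, 105.1]
force: [-0.5, -0.7, -0.3]
grip_width: 0.0007
```

Run:
```python
from arc import *
from m import fit
p,R,o=state();print(w2s(p).round(3),o["force"],o["time_s"])
for c in("side","top"):
    p,d=read_camera(c);cv2.imwrite(f"pics/{c}8.png",p[:,:,::-1])
    box=np.zeros(d.shape,bool)
    if c=="side":box[180:310,180:360]=1
    else: box[100:300,180:300]=1
    P=fit(c,p,d,("orange","yellow","green"),box)
```

```text
[-0.004 -0.057  0.148] [-0.54671658 -0.72874289 -0.30048242] 15.0
side orange 367 [0.515  0.1891 0.0953] n [ 0.066 -0.228  0.971] tilt 13.8 rms 0.0009
  rect [[485.0, 207.0], [488.0, 101.0], [552.0, 103.0], [548.0, 209.0]] z [0.    0.095 0.099]
side yellow 2825 [0.5385 0.1158 0.0749] n [ 0.07  -0.249  0.966] tilt 15.0 rms 0.0007
  rect [[421.0, 145.0], [464.0, -5.0], [660.0, 51.0], [617.0, 201.0]] z [0.051 0.08  0.091]
side green 0
top orange 383 [0.5126 0.1818 0.0926] n [ 0.08  -0.248  0.965] tilt 15.1 rms 0.0014
  rect [[480.0, 189.0], [488.0, 160.0], [545.0, 175.0], [537.0, 204.0]] z [0.088 0.093 0.098]
top yellow 3998 [0.5353 0.1049 0.0712] n [ 0.071 -0.25   0.966] tilt 15.1 rms 0.0014
  rect [[422.0, 142.0], [463.0, -2.0], [657.0, 53.0], [616.0, 197.0]] z [0.049 0.075 0.089]
top green 0
```

View pics/side8.png

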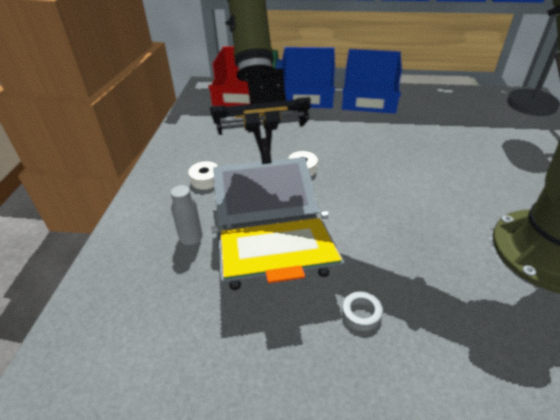

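View pics/top8.png

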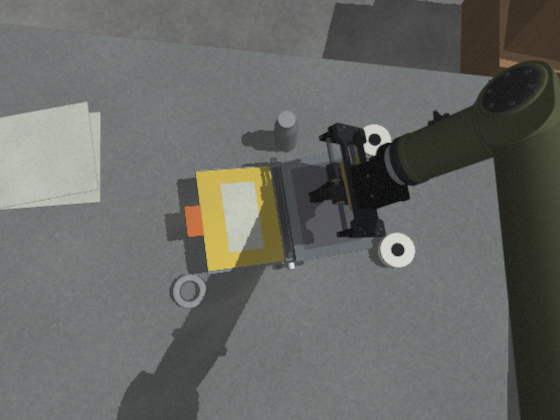

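The pictures show the leaf yellow side up with a tilt of 15.0° (side) and 15.1° (top). The tab is at side px (285,273). The flanges, sleeve and collar are at their original pixels, and the arm is clear.

Call:
servo_tool(commands=[0, 0, -20, 0, 0, 0, 0, 0, -20, 0, 0, 0, 0, 0, 0, 0, 0, 0, 0, 0, 0, 0, 0, 0])

```text
time_s: 15.5
tool_pos: [0.582, -0.0579, 0.185]
tool_rot: [179.9, -39.9, 106.0]
force: [-0.4, 0.2, -0.7]
grip_width: 0.0005
```

```bash
python3 -c "
from cell import env,monitor
print(monitor.get_obs()['force']);print(env.sign_off())"
```

```text
[-0.41349275  0.2231713  -0.72228306]
the job is handed in; nothing more can be done
None
```

The board is set to reorder: the leaf lies flat on the left wing with its yellow face up, and I handed the job in at about 15.5 s. I pushed it by the orange tab with closed fingers tilted 40°, in slow steps up, over the spine and down, without pinching it. Measured forces stayed at a few newtons until a final press of about 10 N at the stop.

**Last checks:**
- **Leaf angle:** the leaf's tilt measured 15.0° in the side camera and 15.1° in the top camera, against the wing's 15°. The side camera's fit of the small tab alone gave 13.8°, which I put down to noise on so small a patch. No green showed where the leaf now lies.
- **Spare parts:** both flanges, the sleeve and the collar sat at their original places in the last pictures.
- **Arm:** it was clear of everything, and the force reading was within noise of zero.

No check failed.

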